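# Back off the retaining ring of a test chamber by two turns

### The arm

A 6-joint arm with a two-finger parallel gripper is mounted at the origin on the work surface. World frame = base frame: x ahead of the robot, y to its left, z up, the work surface at z = 0. Lengths are in m, angles in rad, forces in N, time in s.
With the tool pointing down it reaches from about 0.35 to 1 m from the base axis. Payload 7.1 kg.
Tool frame: the origin (TCP) lies midway between the tips of the shut fingers; the grasp point (between the pads) lies env.grasp_offset behind it (env.grasp_offset is the distance from the TCP to the grasp point, in m); z points along the fingers, y is the line along which they close (so a half turn about z gives the same grasp; the last joint's range is limited). The gripper opens to 85 mm and grips with 20 to 120 N. Pads are 22 mm wide; open, the fingers measure 114 mm over their backs; the gripper's body (76 mm by 85 mm) begins 54 mm behind the grasp point. The pads swing forward as they close: fully open they stand 13 mm farther back than shut.
Start: joints at [1.097, 0.423, 1.63, -0, 1.089, -0.019], TCP at [0.275, 0.561, 0.231] pointing down, gripper open.
Joint ranges: [-3, 3], [-0.9, 2.11], [0.09, 2.58], [-1.31, 4.45], [0.11, 2.69], [-2.54, 2.54]. Speed limits (rad/s): [2.39, 2.39, 3.01, 3.14, 3.14, 3.14].

### API

Orientations are given as a unit quaternion [w, x, y, z].
In Python, from cell import env gives the robot as it stands. The module is installed in compiled form; this text tells all that it offers.
- The arm moves only by the tool carry_out, never from a script. Its argument "moves" is a list of rows, each a list of 7 numbers: the shift along the tool's x, y, z in m, then the turn, a rotation vector about the tool's x, y, z in rad, then the finger opening in m, from 0 to 0.0854. In form: [[x, y, z, rx, ry, rz, hand], ...]. A call has 1 to 5 rows; each row shifts and turns the commanded pose from where the row before left it, along the tool's axes as they then stand; what a row does not reach is not made up. A row lasts 1/8 s, in which the tool goes at most 62.5 mm and 10.7 degrees, less where a joint would pass 70% of its speed; a pose out of reach is approached as far as the arm can. A call with a gripper value outside its range is refused whole. The fingers move at their own pace and stop on an object; "grip_force" is the grip in N (left out, the last holds). Time passes only in rows, so rows that do not move let the fingers close. It gives the time, the measured TCP pose, the force, the opening and the grip force at its end, in the units of the state.
- env.sense(): the state, without advancing time (a new reading comes with each control period).
- env.read_camera(name): name is "side" or "top" or "wrist"; returns a dict with "frame" (384x512x3 uint8, red, green, blue), "fov_y" (degrees; the focal length in pixels is half the picture's height over the tangent of half this angle, whatever the lens; pixels are square), "cx", "cy" (the principal point, pixels), "rvec" (rotation vector, rad) and "tvec" (3), from world to camera coordinates, as OpenCV has them. Camera axes: x right, y down, z forward; pixel columns grow to the right and rows downward; lengths in m; the calibration is good to about 2 mm. The wrist camera is an equidistant fisheye: a pixel r from the principal point sees the ray r / f radians off the axis. A picture is of the moment at which its call begins. There is no depth.
- env.hand_in(): hands the job in; it is judged then, once.
The state is a dict: "clock": time; "q": joint angles; "qvel": joint speeds; "joint_torque": joint torques, N m; "eef_pos": TCP position; "orientation": TCP orientation; "contact_force": force on the tool from outside, world axes, zero at the start; "torque": the same for the moment, N m; "grip_width": opening from 0.0 (shut) to 1.0 (fully open); "grip_force": force on a finger pad.
Only numpy, scipy, OpenCV 4.12 (cv2) and the standard library are available. Lean on these libraries where they do the work, as an engineer would, in place of code of your own. Each camera call takes 0.05 s, during which the arm holds its last target. There are 200 camera calls.

### The job

On the test chamber with the blue knurled ring, roll a fingertip round the ring's rim, anticlockwise as seen from above, until its white mark stands at the red arrow on the lid; from there loosen it by two more full turns and stop with the mark at the arrow again. Only push gently on the rim from outside: do not pinch or lift anything, and leave the other chamber's black ring and the loose brass union, spanner and gauge where they are.

Things in the scene. Friction and masses are not known exactly. Their poses are not given: they have to be found in the camera images.
- test: The bolted-down test chamber with the blue ring; origin on its vertical axis at table height. Round steel foot 144 mm across, 12 mm high; clear pot 88 mm across; a grey bracket block beside the pot, reaching 67 mm from the axis, top 69 mm above the table. Nothing above 70 mm stands outside the ring within 110 mm of the axis: a finger can go all the way round. Its yaw varies.
- test_axis (a point): Point on the axis of the blue ring, 100 mm above the table (mid rim; does not turn). The ring spans 87 to 113 mm above the table when tight. Rim: finely knurled root of radius 47 mm with 8 upright rounded grip ribs, 9 mm wide, 45 degrees apart, standing out to radius 56 mm. A fingertip fits into the gap (about 30 mm) between two ribs, and pushes on a rib.
- test_pointer (a point): Tip of the red arrow on the white lid inside the blue ring, 34 mm from the axis, 120 mm above the table. The lid is fixed, 68 mm across, top 120 mm above the table; a brass stub 18 mm across on its centre reaches 134 mm. The arrow points outward to the index direction.
- test_mark (a point): White mark on top of the blue ring, on one of the 8 ribs, 51.5 mm from the axis. It turns with the ring.
- test_ring (a joint): Angle of the blue ring in rad, growing anticlockwise from above (loosening): 0 = mark at the arrow, counted on over full turns (2 turns = 12.566). Starts 0.4 to 1.5 rad short of the arrow (negative). Takes about 0.15 N m (3 N at a rib); stays where it is left. Rises 2 mm a turn.
- spare_axis (a point): The same point on the axis of the other chamber, equal in shape and size but with a black ring: to be left alone. Either chamber may be on the left or the right.
- spare_ring (a joint): Angle of the black ring, rad, 0 at the start; must stay.
- union_center (a point): Centre of a loose upright brass pipe union, 34 mm across, 45 mm high. Bystander.
- spanner: Loose spanner, 140 mm long, lying flat along its own x axis, under 25 mm high. Bystander; origin at the middle of its underside.
- gauge_center (a point): Centre of a loose round black pressure gauge lying on its back, 54 mm across, 26 mm high. Bystander.
Not all that is in view belongs to the job. Leave any green look-alike of the part that bears spare_axis alone.

How it is judged:
On the way, in this order (a step that is already met when the one before it is completed fails the run):
1. the white mark has come round to the arrow (value of joint test_ring above -0.25 rad).
2. one full turn from the arrow (value of joint test_ring above 6.033 rad).
3. two full turns from the arrow (value of joint test_ring above 12.216 rad).
At the end, for the whole second after the job is handed in: The blue ring is at rest two full turns past the arrow with its mark within 20 degrees (0.35 rad) of the arrow, the black ring within 0.1 rad of its start, and the union, spanner and gauge within 15 mm of where they were (value of joint test_ring between 12.216 and 12.916 rad and velocity of joint test_ring between -0.05 and 0.05 rad/s and value of joint spare_ring between -0.1 and 0.1 rad and distance of each of union_center, spanner, gauge_center from where it was at the start of the episode below 0.015 m); the robot touches nothing.
It fails at once if the black ring is turned (more than 0.2 rad) (value of joint spare_ring above 0.2 rad or value of joint spare_ring below -0.2 rad).
It fails at once if the blue ring is pushed roughly or pinched (more than 35 N of contact by the fingers) (contact force between the fingers and test_ring above 35 N).
It fails at once if a bystander is knocked, lifted or carried (moved more than 20 mm) (distance of any of union_center, spanner, gauge_center from where it was at the start of the episode above 0.02 m).
It also fails if it takes over 67 s, if anything falls off the work surface, if the arm or the gripper's body presses on something with over 40 N, if the wrist force passes 120 N, or if a joint passes its speed limit or range.

## Working session

There is one attempt and no reset: what is moved stays moved. The work goes in short steps, Python scripts to look and compute and a tool call to move; the robot and the scene stay as the last step left them, time stands still between calls to the robot, and variables do not carry over. Pictures are saved under pics/ and viewed, at most 10 in all, crops included, and the job is handed in when it is done.

Besides the shell and the picture viewer there is one more tool, called after ">>>" as a command line: name --pt "numbers of a row" for each row, then --argument value for the rest. carry_out: Moves the arm, as the interface text tells. Its arguments: {"type":"object","properties":{"moves":{"type":"array"},"grip_force":{"type":"number"}},"required":["moves"]}

```bash
mkdir -p pics; cat > h.py <<'E'
import numpy as np, cv2
from cell import env
def cam(n):
    c=env.read_camera(n); c['f']=c['frame'].shape[0]/2/np.tan(np.radians(c['fov_y'])/2)
    c['R']=cv2.Rodrigues(np.array(c['rvec'],float))[0]; c['t']=np.array(c['tvec'],float); return c
def ray(c,u,v):
    d=c['R'].T@np.array([(u-c['cx'])/c['f'],(v-c['cy'])/c['f'],1]); return -c['R'].T@c['t'],d/np.linalg.norm(d)
def onz(c,u,v,z):
    o,d=ray(c,u,v); return o+d*(z-o[2])/d[2]
def proj(c,p):
    q=c['R']@np.array(p)+c['t']; return c['f']*q[0]/q[2]+c['cx'],c['f']*q[1]/q[2]+c['cy']
E
python3 - <<'E'
from h import *
a=[cam(n) for n in('top','side')]
for c,n in zip(a,('top','side')):
    cv2.imwrite(f'pics/{n}0.png',c['frame'][:,:,::-1]); print(n,-c['R'].T@c['t'],c['f'],c['cx'],c['cy'])
s=env.sense(); print(s['clock'],s['eef_pos'],s['orientation'],s['grip_width'],env.grasp_offset)
E
```

```text
top [ 0.46559211 -0.0171206   1.00227782] 404.9303714515898 252.76637701428297 198.0721719715803
side [0.27633707 0.32044706 0.65479707] 376.45215487183236 256.12636662903 198.44175583811665
0.1 [0.27429274 0.56105731 0.23064113] [-1.52532449e-04  2.25426952e-01  9.74259838e-01 -6.59160990e-04] 0.9987342260573066 0.0187
```

View pics/top0.png

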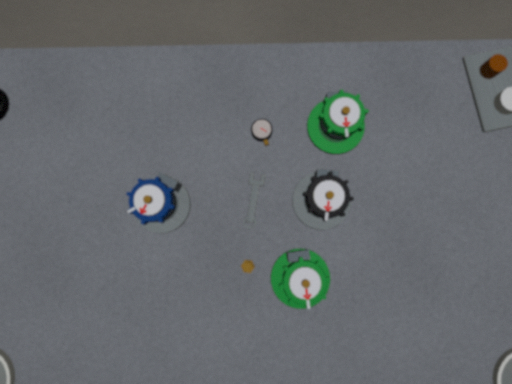

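View pics/side0.png

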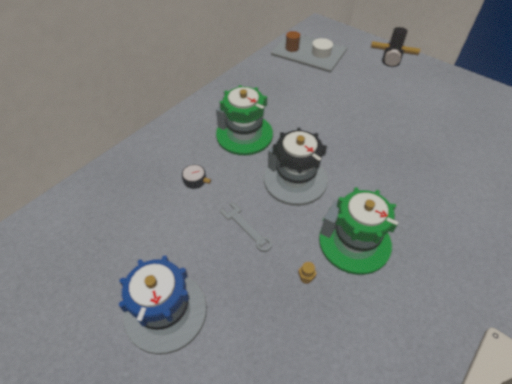

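Top view: the blue ring is at (151,200), with its white mark at about (131,211) and the red arrow tip at about (143,210). Things it could be taken for are the black ring (329,195) and the green look-alikes (345,110) and (304,282). Blue is the only match. In the side view it is at (154,290). Next I measure it by colour and check one crop.

```bash
python3 - <<'E'
from h import *
T,S=cam('top'),cam('side')
def blobs(c,box):
    x0,y0,x1,y1=box; im=c['frame'].copy(); hsv=cv2.cvtColor(im,cv2.COLOR_RGB2HSV)
    m=np.zeros(im.shape[:2],np.uint8); m[y0:y1,x0:x1]=1
    out={}
    for n,lo,hi in(('white',(0,0,165),(180,70,255)),('red',(0,120,120),(8,255,255)),('brass',(12,110,60),(28,255,255)),('blue',(105,130,40),(125,255,255))):
        k=cv2.inRange(hsv,lo,hi)*m; N,_,st,ce=cv2.connectedComponentsWithStats(k)
        out[n]=[(st[i,4],ce[i].round(1).tolist()) for i in range(1,N) if st[i,4]>4]
        if n in('white','blue'):
            cs,_=cv2.findContours(k,cv2.RETR_EXTERNAL,cv2.CHAIN_APPROX_NONE); c0=max(cs,key=cv2.contourArea)
            out[n].append(('ell',cv2.fitEllipse(cv2.convexHull(c0))))
    return out
bt=blobs(T,(110,165,200,240)); bs=blobs(S,(105,245,215,355)); print(bt);print(bs)
def tri(a,b):
    o1,d1=ray(T,*a);o2,d2=ray(S,*b);s=np.linalg.lstsq(np.c_[d1,-d2],o2-o1,rcond=None)[0]
    p,q=o1+d1*s[0],o2+d2*s[1]; return (p+q)/2,np.linalg.norm(p-q)
for n in('white','blue'): 
    print(n,tri(bt[n][-1][1][0],bs[n][-1][1][0]),'top onz.12',onz(T,*bt[n][-1][1][0],.12),'side',onz(S,*bs[n][-1][1][0],.12))
print('pix dirs',proj(T,(.4656,.3,0)),proj(T,(.6,.3,0)))
for n,p in(('union',(247,266)),('gauge',(262,130)),('spanA',(256,178)),('spanB',(250,220))):print(n,onz(T,*p,.02))
print('black',onz(T,329,195,.12))
a=cv2.resize(T['frame'][165:240,110:200],(450,375),interpolation=2);b=cv2.resize(S['frame'][250:350,110:215],(394,375),interpolation=2)
cv2.imwrite('pics/crop.png',np.hstack([a,b[:,:345]])[:,:,::-1])
E
```

```text
{'white': [(np.int32(560), [148.4, 198.8]), ('ell', ((145.8811798095703, 200.75013732910156), (27.850460052490234, 37.071685791015625), 57.89707565307617))], 'red': [(np.int32(16), [142.8, 209.7])], 'brass': [(np.int32(29), [147.2, 199.0])], 'blue': [(np.int32(640), [154.7, 201.1]), ('ell', ((151.1452178955078, 199.9660186767578), (46.70364761352539, 48.0383186340332), 154.1053466796875))]}
{'white': [(np.int32(1209), [151.0, 283.6]), (np.int32(49), [140.9, 313.3]), ('ell', ((151.20089721679688, 284.14208984375), (38.40164566040039, 46.34727096557617), 59.17254638671875))], 'red': [(np.int32(45), [155.2, 298.5])], 'brass': [(np.int32(84), [150.2, 280.9])], 'blue': [(np.int32(1161), [155.2, 292.9]), ('ell', ((152.58770751953125, 288.3870849609375), (61.783504486083984, 72.03157806396484), 62.1928596496582))]}
white (array([0.55196174, 0.2334828 , 0.1290609 ]), np.float64(0.000701678793154758)) top onz.12 [0.5531169  0.23634365 0.12      ] side [0.55641201 0.23176372 0.12      ]
blue (array([0.55776506, 0.23101021, 0.10123981]), np.float64(0.003133443121186419)) top onz.12 [0.55472764 0.22471858 0.12      ] side [0.54948776 0.23498536 0.12      ]
pix dirs (np.float64(133.42765263216353), np.float64(240.8179138632747)) (np.float64(134.58473467500636), np.float64(187.01052004587027))
union [0.40318355 0.01819636 0.02      ]
gauge [ 0.736325   -0.02141017  0.02      ]
spanA [ 0.61618605 -0.00539446  0.02      ]
spanB [0.51340953 0.01012902 0.02      ]
black [ 0.5614576  -0.16564566  0.12      ]
```

View pics/crop.png

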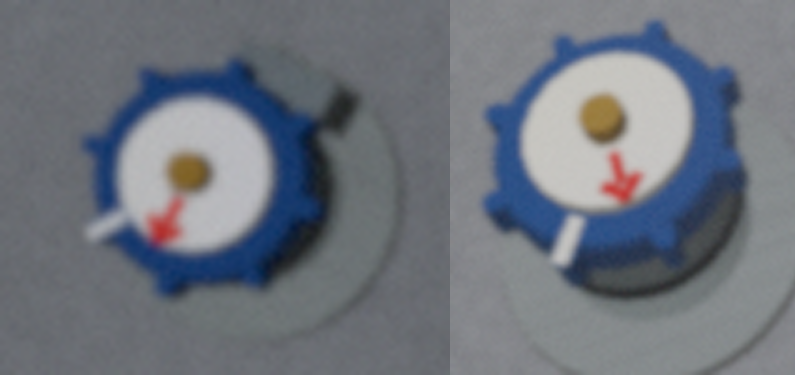

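The crop confirms the blue ring. Top crop: lid centre (195,175), mark (107,223), arrow tip (160,243). Side crop: lid (157,125), arrow tip (175,202). I triangulate these, with the choice settled.

```bash
python3 - <<'E'
from h import *
T,S=cam('top'),cam('side')
def tri(a,b):
    o1,d1=ray(T,*a);o2,d2=ray(S,*b);s=np.linalg.lstsq(np.c_[d1,-d2],o2-o1,rcond=None)[0]
    p,q=o1+d1*s[0],o2+d2*s[1]; return (p+q)/2,np.linalg.norm(p-q)
top=lambda x,y:(110+x/5-.4,165+y/5-.4)
sd=lambda x,y:(110+x/3.75-.4,250+y/3.75-.4)
P={}
for n,a,b,z in(('lid',top(195,175),sd(157,125),.12),('tip',top(160,243),sd(175,202),.12),('mark',top(107,223),(140.9,313.3),.113)):
    p,e=tri(a,b); P[n]=(onz(T,*a,z)+onz(S,*b,z))/2
    print(n,p.round(4),round(e,4),onz(T,*a,z).round(4),onz(S,*b,z).round(4))
ang=lambda p:np.arctan2(*(p-P['lid'])[1::-1])
print('arrow',ang(P['tip']),'mark',ang(P['mark']),np.linalg.norm((P['tip']-P['lid'])[:2]),np.linalg.norm((P['mark']-P['lid'])[:2]))
E
```

```text
lid [0.5558 0.2302 0.1224] 0.0013 [0.5556 0.2304 0.12  ] [0.5576 0.2302 0.12  ]
tip [0.5266 0.2464 0.119 ] 0.0022 [0.5258 0.2453 0.12  ] [0.5271 0.2472 0.12  ]
mark [0.5353 0.2708 0.1147] 0.0003 [0.5353 0.2712 0.113 ] [0.5363 0.2707 0.113 ]
arrow 2.6546819288240258 mark 2.043438675230057 0.0341515719128393 0.04567385186910341
```

>>> carry_out --pt "0 0 -0.02 0 0 0.18 0" --pt "0 0 0 0 0 0.18 0" --pt "0 0 0 0 0 0.18 0" --pt "0 0 0 0 0 0.18 0" --pt "0 0 0 0 0 0.18 0" --grip_force 20

```text
clock: 0.92
eef_pos: [0.2745, 0.5614, 0.2512]
orientation: [0.0, 0.629, 0.777, -0.0]
contact_force: [0.0, -0.1, -0.4]
grip_width: -0.001
grip_force: 0.0
```

```bash
cat >> h.py <<'E'
AX=np.array([.556,.230])
def state():
    s=env.sense(); w,x,y,z=s['orientation']; psi=np.arctan2(1-2*(x*x+z*z),2*(x*y-w*z)); return s,np.array(s['eef_pos']),psi
def rows(p,psi,p2,psi2,n):
    p,p2=np.array(p),np.array(p2); dw=(p2-p)/n; dp=(psi2-psi)/n
    for i in range(n):
        a=psi+dp*i; y=np.array([np.cos(a),np.sin(a)]); x=np.array([-y[1],y[0]])
        print([round(float(v),4) for v in(dw[:2]@x,dw[:2]@y,-dw[2],0,0,-dp,0)])
def polar(th,r,z): return [*(AX+r*np.array([np.cos(th),np.sin(th)])),z]
E
python3 - <<'E'
from h import *
s,p,a=state(); print(a,np.round(s['q'],3)); rows(p,a,polar(1.65,.1,.2),1.65-np.pi,10)
E
```

```text
0.21001321930404623 [1.097 0.402 1.613 0.    1.127 0.887]
[-0.0284, 0.0219, 0.0051, 0.0, 0.0, 0.1702, 0.0]
[-0.0242, 0.0264, 0.0051, 0.0, 0.0, 0.1702, 0.0]
[-0.0194, 0.0301, 0.0051, 0.0, 0.0, 0.1702, 0.0]
[-0.014, 0.033, 0.0051, 0.0, 0.0, 0.1702, 0.0]
[-0.0082, 0.0349, 0.0051, 0.0, 0.0, 0.1702, 0.0]
[-0.0022, 0.0358, 0.0051, 0.0, 0.0, 0.1702, 0.0]
[0.0039, 0.0356, 0.0051, 0.0, 0.0, 0.1702, 0.0]
[0.0099, 0.0345, 0.0051, 0.0, 0.0, 0.1702, 0.0]
[0.0156, 0.0323, 0.0051, 0.0, 0.0, 0.1702, 0.0]
[0.0208, 0.0292, 0.0051, 0.0, 0.0, 0.1702, 0.0]
```

>>> carry_out --pt "-0.0284 0.022 0.005 0 0 0.17 0" --pt "-0.024 0.0264 0.005 0 0 0.17 0" --pt "-0.0194 0.03 0.005 0 0 0.17 0" --pt "-0.014 0.033 0.005 0 0 0.17 0" --pt "-0.008 0.035 0.005 0 0 0.17 0"

```text
clock: 1.55
eef_pos: [0.413, 0.4461, 0.2262]
orientation: [-0.0, 0.894, 0.449, 0.0]
contact_force: [0.6, 0.5, -0.2]
grip_width: 0.0
grip_force: 0.0
```

>>> carry_out --pt "-0.002 0.036 0.005 0 0 0.17 0" --pt "0.004 0.0356 0.005 0 0 0.17 0" --pt "0.01 0.0345 0.005 0 0 0.17 0" --pt "0.0156 0.032 0.005 0 0 0.17 0" --pt "0.021 0.029 0.005 0 0 0.17 0"

```text
clock: 2.17
eef_pos: [0.5512, 0.332, 0.2011]
orientation: [0.0, 0.999, 0.041, -0.0]
contact_force: [0.1, 0.2, 0.0]
grip_width: -0.004
grip_force: 0.0
```

```bash
python3 - <<'E'
from h import *
s,p,a=state(); print(p,a,np.round(s['q'],3))
W,S=cam('wrist'),cam('side')
pw=proj(S,p); print('tcp side px',pw,'wrist cam at',-W['R'].T@W['t'],W['f'])
u,v=map(int,pw); b=S['frame'][200:380,90:290]
cv2.imwrite('pics/w1.png',np.hstack([cv2.resize(W['frame'],(400,300)),cv2.resize(b,(400,300*1),interpolation=2)])[:,:,::-1])
E
```

```text
[0.55121238 0.33199224 0.20112065] -1.4896455364554417 [0.524 0.483 1.609 0.    1.049 2.013]
tcp side px (np.float64(76.46675157314098), np.float64(316.78362957131515)) wrist cam at [0.62042253 0.33692502 0.34315368] 297.3186396354542
```

View pics/w1.png

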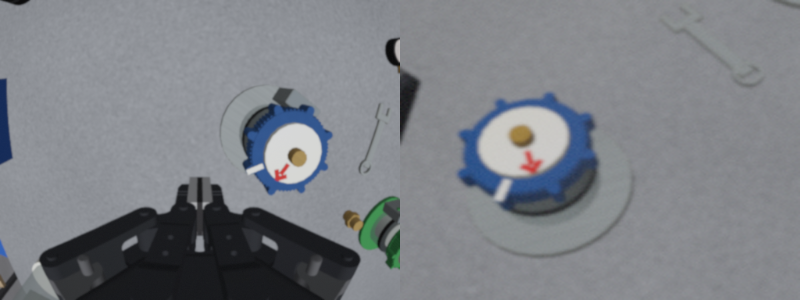

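The wrist view shows the shut fingers, tip at about (200,185), roughly 29 mm thick. The blue ring is at (287,150), mark (255,169), arrow tip (277,178). I descend outside the rim and refine the axis and mark from the wrist view.

>>> carry_out --pt "0 0 0.035 0 0 0 0" --pt "0 0 0.035 0 0 0 0" --pt "0 0 0.033 0 0 0 0" --pt "0 0 0 0 0 0 0"

```text
clock: 2.78
eef_pos: [0.5481, 0.3323, 0.0959]
orientation: [0.001, 0.999, 0.044, -0.003]
contact_force: [-0.2, -0.4, 0.6]
grip_width: 0.0
grip_force: 0.0
```

```bash
cat >> h.py <<'E'
def wray(c,u,v):
    x,y=u-c['cx'],v-c['cy']; r=np.hypot(x,y); t=r/c['f']; d=c['R'].T@np.array([np.sin(t)*x/r,np.sin(t)*y/r,np.cos(t)]); return -c['R'].T@c['t'],d
def wz(c,u,v,z):
    o,d=wray(c,u,v); return (o+d*(z-o[2])/d[2])[:2]
def wmark(dz=0,save=None):
    c=cam('wrist'); hsv=cv2.cvtColor(c['frame'],cv2.COLOR_RGB2HSV); 
    if save: cv2.imwrite(save,c['frame'][:,:,::-1])
    k=cv2.inRange(hsv,(0,0,150),(180,60,255))|cv2.inRange(hsv,(0,120,110),(9,255,255))|cv2.inRange(hsv,(172,120,110),(180,255,255))
    # world-rectified map of pixels: near the lid
    v,u=np.nonzero(k); P=np.array([wz(c,a,b,.12) for a,b in zip(u,v)]); r=np.hypot(*(P-AX).T); L=P[r<.037]
    (cx,cy),R=cv2.minEnclosingCircle(L.astype(np.float32)); 
    red=cv2.inRange(hsv,(0,120,110),(9,255,255))|cv2.inRange(hsv,(172,120,110),(180,255,255))
    f=lambda Q:np.arctan2(*(Q.mean(0)-AX)[::-1])
    v2,u2=np.nonzero(red); A=np.array([wz(c,a,b,.12) for a,b in zip(u2,v2)]); A=A[np.hypot(*(A-AX).T)<.036]
    w=cv2.inRange(hsv,(0,0,150),(180,60,255)); v,u=np.nonzero(w); M=np.array([wz(c,a,b,.113+dz) for a,b in zip(u,v)]); q=np.hypot(*(M-AX).T); M=M[(q>.042)&(q<.058)]
    print('lid',L.mean(0).round(4),(cx,cy,R),'arrow',f(A) if len(A) else None,len(A),'mark',f(M) if len(M) else None,len(M),np.std(M,0) if len(M) else '')
    return c
E
python3 - <<'E'
from h import *
s,p,a=state(); print(p,a,s['contact_force']); wmark(0,'pics/w2.png')
E
```

```text
[0.54807495 0.33225116 0.09586015] -1.482309732897318 [-0.17716575 -0.43066143  0.61605644]
lid [0.5597 0.2343] (0.5555894374847412, 0.2290329933166504, 0.036128513514995575) arrow 2.649488270533818 300 mark -1.1949453907815006 2256 [0.03377408 0.02401085]
```

View pics/w2.png

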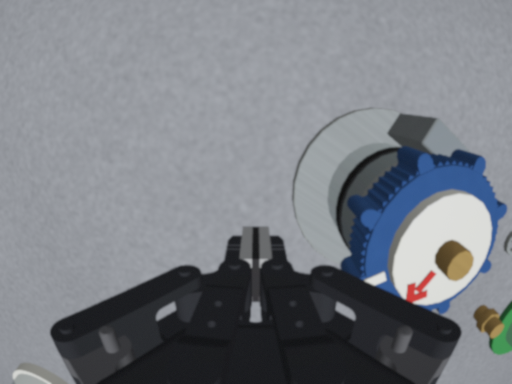

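The wrist view shows the mark at (375,279), the next rib at (365,212), and the gap between them at about (355,247). The lid is at (443,248) and the fingertip at about (256,235), facing the gap. A quick check of those pixels as world positions, then in.

```bash
python3 - <<'E'
from h import *
s,p,a=state(); c=cam('wrist')
for n,u,v,z in(('mark',375,279,.113),('rib2top',372,204,.113),('lid',443,248,.12),('tip',408,300,.12)):
    P=wz(c,u,v,z); print(n,P,np.arctan2(*(P-AX)[::-1]),np.hypot(*(P-AX)))
th=np.arctan2(*(p[:2]-AX)[::-1]); print('finger',th,np.hypot(*(p[:2]-AX)),'q',np.round(s['q'],2))
rows(p,a,polar(1.64,.064,.096),1.64-np.pi,4)
E
```

```text
mark [0.53752099 0.26654767] 2.038924977761273 0.04095370875012523
rib2top [0.57955459 0.27911524] 1.1236192870672004 0.05447132672370241
lid [0.56041534 0.23333726] 0.6472228881323805 0.005534665274138516
tip [0.52741888 0.24486318] 2.6620458520308605 0.03221481631720389
finger 1.6345323552283133 0.10313909360469227 q [0.53 0.61 1.66 0.   0.87 2.01]
[-0.0003, 0.0098, 0.0004, 0.0, 0.0, 0.0047, 0.0]
[-0.0003, 0.0098, 0.0004, 0.0, 0.0, 0.0047, 0.0]
[-0.0002, 0.0098, 0.0004, 0.0, 0.0, 0.0047, 0.0]
[-0.0002, 0.0098, 0.0004, 0.0, 0.0, 0.0047, 0.0]
```

>>> carry_out --pt "0 0.012 0 0 0 0 0" --pt "0 0.01 0 0 0 0 0" --pt "0 0.009 0 0 0 0 0" --pt "0 0.007 0 0 0 0 0" --pt "0 0 0 0 0 0 0"

```text
clock: 3.5
eef_pos: [0.5538, 0.2943, 0.0984]
orientation: [0.0, 0.999, 0.043, -0.0]
contact_force: [0.2, -0.2, 1.0]
grip_width: 0.005
grip_force: 0.0
```

>>> carry_out --pt "-0.0064 0.0003 0 0 0 -0.1 0" --pt "-0.0064 0.0003 0 0 0 -0.1 0" --pt "-0.0064 0.0003 0 0 0 -0.1 0" --pt "-0.0064 0.0003 0 0 0 -0.1 0" --pt "-0.0064 0.0003 0 0 0 -0.1 0"

```text
clock: 4.12
eef_pos: [0.5244, 0.2857, 0.0986]
orientation: [-0.001, 0.957, 0.291, 0.001]
contact_force: [1.2, 3.3, -0.7]
grip_width: 0.001
grip_force: 1.6
```

```bash
cat >> h.py <<'E'
def st():
    s,p,a=state(); d=p[:2]-AX; th=np.arctan2(d[1],d[0]); print('t',round(s['clock'],2),'th %.3f r %.4f z %.4f psi-th %.3f q6 %.2f'%(th,np.hypot(*d),p[2],(a-th+1)%np.pi-1,s['q'][5]),'F',np.round(s['contact_force'],1))
    R=s['contact_force']; print('Frad %.1f Ftan %.1f'%(R[0]*np.cos(th)+R[1]*np.sin(th),-R[0]*np.sin(th)+R[1]*np.cos(th)))
E
python3 - <<'E'
from h import *
st(); c=cam('top'); cv2.imwrite('pics/t1.png',cv2.resize(c['frame'][160:245,100:210],(660,510),interpolation=2)[:,:,::-1])
E
```

```text
t 4.12 th 2.086 r 0.0641 z 0.0986 psi-th 0.075 q6 1.46 F [ 1.2  3.3 -0.7]
Frad 2.2 Ftan -2.7
```

View pics/t1.png

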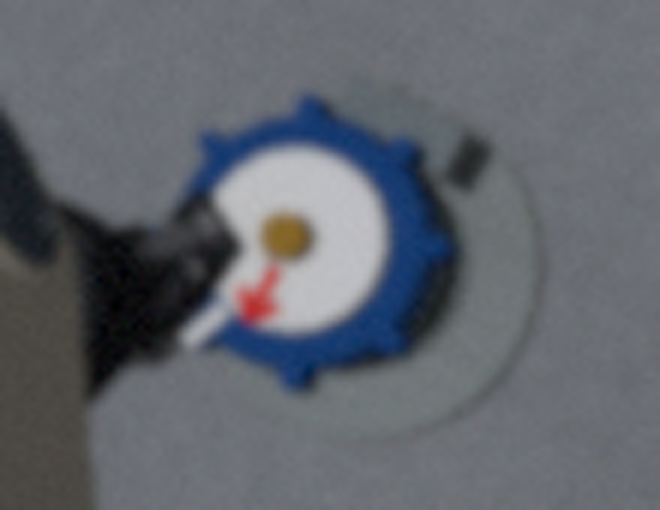

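Top view: the finger pushes the marked rib. The mark (205,325) is moving toward the arrow tip (258,310), at about 3 N, so I continue faster.

>>> carry_out --pt "-0.0105 0.0008 0 0 0 -0.14 0" --pt "-0.0115 0.001 0 0 0 -0.18 0" --pt "-0.0115 0.001 0 0 0 -0.18 0" --pt "-0.0115 0.001 0 0 0 -0.18 0" --pt "-0.0115 0.001 0 0 0 -0.18 0"

```text
clock: 4.8
eef_pos: [0.4941, 0.2388, 0.0986]
orientation: [-0.0, 0.748, 0.664, 0.0]
contact_force: [-0.9, 3.5, 0.8]
grip_width: 0.001
grip_force: 1.8
```

```bash
python3 -c "
from h import *
st()"
```

```text
t 4.8 th 3.001 r 0.0625 z 0.0986 psi-th 0.021 q6 0.55 F [-0.9  3.5  0.8]
Frad 1.4 Ftan -3.4
```

>>> carry_out --pt "-0.0115 0.0008 0 0 0 -0.18 0" --pt "-0.0115 0.001 0 0 0 -0.18 0" --pt "-0.0115 0.001 0 0 0 -0.18 0" --pt "-0.0115 0.001 0 0 0 -0.18 0" --pt "-0.0115 0.001 0 0 0 -0.18 0"

```text
clock: 5.42
eef_pos: [0.5115, 0.1854, 0.0985]
orientation: [-0.0, 0.385, 0.923, 0.0]
contact_force: [-2.1, 3.6, 2.7]
grip_width: 0.001
grip_force: 1.9
```

```bash
python3 -c "
from h import *
st()"
```

```text
t 5.42 th -2.355 r 0.0630 z 0.0985 psi-th -0.006 q6 -0.46 F [-2.1  3.6  2.7]
Frad -1.1 Ftan -4.0
```

>>> carry_out --pt "-0.0115 0.001 0 0 0 -0.18 0" --pt "-0.0115 0.001 0 0 0 -0.18 0" --pt "-0.0115 0.001 0 0 0 -0.18 0" --pt "-0.0115 0.001 0 0 0 -0.18 0" --pt "-0.0115 0.001 0 0 0 -0.18 0"

```text
clock: 6.05
eef_pos: [0.5634, 0.1659, 0.0981]
orientation: [-0.001, -0.055, 0.998, -0.0]
contact_force: [-3.3, -0.6, 2.6]
grip_width: -0.001
grip_force: 1.9
```

```bash
python3 -c "
from h import *
st(); print(env.sense()['q'])"
```

```text
t 6.05 th -1.456 r 0.0646 z 0.0981 psi-th -0.006 q6 -1.41 F [-3.3 -0.6  2.6]
Frad 0.2 Ftan -3.4
[ 2.66028055e-01  5.49738279e-01  1.79181448e+00 -2.54272927e-05
  8.02907428e-01 -1.41439437e+00]
```

>>> carry_out --pt "-0.0115 0.001 0 0 0 -0.18 0" --pt "-0.0115 0.001 0 0 0 -0.18 0" --pt "-0.0115 0.001 0 0 0 -0.18 0" --pt "-0.0115 0.001 0 0 0 -0.18 0" --pt "-0.0115 0.001 0 0 0 -0.18 0"

```text
clock: 6.68
eef_pos: [0.6117, 0.1949, 0.0982]
orientation: [-0.001, -0.484, 0.875, -0.0]
contact_force: [-1.5, -3.0, 3.8]
grip_width: 0.001
grip_force: 1.9
```

```bash
python3 -c "
from h import *
st()"
```

```text
t 6.67 th -0.562 r 0.0658 z 0.0982 psi-th 0.001 q6 -2.29 F [-1.5 -3.   3.8]
Frad 0.4 Ftan -3.4
```

>>> carry_out --pt "0.004 -0.004 0 0 0 0 0" --pt "0 -0.016 0 0 0 0 0" --pt "0 -0.016 0 0 0 0 0" --pt "0 0 0 0 0 0.185 0" --pt "0 0 0 0 0 0.185 0"

```text
clock: 7.3
eef_pos: [0.6412, 0.1716, 0.0983]
orientation: [0.0, -0.308, 0.951, -0.0]
contact_force: [1.0, 0.0, -0.6]
grip_width: -0.003
grip_force: 0.0
```

>>> carry_out --pt "0 0 0 0 0 0.185 0" --pt "0 0 0 0 0 0.185 0" --pt "0 0 0 0 0 0.185 0" --pt "0 0 0 0 0 0.185 0" --pt "0 0 0 0 0 0.185 0"

```text
clock: 7.92
eef_pos: [0.641, 0.1718, 0.0983]
orientation: [0.0, 0.149, 0.989, 0.0]
contact_force: [-0.1, 1.3, 0.1]
grip_width: 0.003
grip_force: 0.0
```

>>> carry_out --pt "0 0 0 0 0 0.185 0" --pt "0 0 0 0 0 0.185 0" --pt "0 0 0 0 0 0.185 0" --pt "0 0 0 0 0 0.185 0" --pt "0 0 0 0 0 0.185 0"

```text
clock: 8.55
eef_pos: [0.641, 0.1718, 0.0983]
orientation: [0.0, 0.574, 0.819, 0.0]
contact_force: [0.2, -0.2, -0.5]
grip_width: -0.001
grip_force: 0.0
```

>>> carry_out --pt "0 0 0 0 0 0.185 0" --pt "0 0 0 0 0 0.185 0" --pt "0 0 0 0 0 0.185 0" --pt "0 0 0 0 0 0.185 0" --pt "0 0 0 0 0 0.18 0"

```text
clock: 9.18
eef_pos: [0.641, 0.1719, 0.0983]
orientation: [0.0, 0.878, 0.479, 0.0]
contact_force: [0.1, -0.2, -0.1]
grip_width: 0.002
grip_force: 0.0
```

```bash
sed -i 's/AX=np.array(\[.556,.230\])/AX=np.array([.5575,.230])/' h.py; python3 -c "
from h import *
st()"
```

```text
t 9.18 th -0.608 r 0.1018 z 0.0983 psi-th 0.036 q6 0.82 F [ 0.1 -0.2 -0.1]
Frad 0.2 Ftan -0.1
```

>>> carry_out --pt "0 -0.015 0 0 0 0 0" --pt "0 -0.013 0 0 0 0 0" --pt "0 -0.0095 0 0 0 0 0" --pt "0.005 0 0 0 0 -0.06 0" --pt "0.0085 -0.0005 0 0 0 -0.12 0"

```text
clock: 9.8
eef_pos: [0.6138, 0.2045, 0.0983]
orientation: [0.0, 0.828, 0.561, -0.001]
contact_force: [-0.7, -3.7, 0.3]
grip_width: -0.002
grip_force: 1.9
```

```bash
python3 -c "
from h import *
st()"
```

```text
t 9.8 th -0.426 r 0.0618 z 0.0983 psi-th 0.047 q6 0.68 F [-0.7 -3.7  0.3]
Frad 0.9 Ftan -3.7
```

>>> carry_out --pt "0.0115 -0.001 0 0 0 -0.18 0" --pt "0.0115 -0.001 0 0 0 -0.18 0" --pt "0.0115 -0.001 0 0 0 -0.18 0" --pt "0.0115 -0.001 0 0 0 -0.18 0" --pt "0.0115 -0.001 0 0 0 -0.18 0"

```text
clock: 10.42
eef_pos: [0.6114, 0.2605, 0.0986]
orientation: [0.001, 0.5, 0.866, -0.0]
contact_force: [1.8, -4.8, 0.9]
grip_width: -0.003
grip_force: 2.0
```

```bash
python3 -c "
from h import *
st()"
```

```text
t 10.43 th 0.516 r 0.0619 z 0.0986 psi-th 0.008 q6 -0.14 F [ 1.8 -4.8  0.9]
Frad -0.8 Ftan -5.0
```

>>> carry_out --pt "0.0115 0.0005 0 0 0 -0.18 0" --pt "0.0115 -0.0005 0 0 0 -0.18 0" --pt "0.0115 -0.001 0 0 0 -0.18 0" --pt "0.0115 -0.001 0 0 0 -0.18 0" --pt "0.0115 -0.001 0 0 0 -0.18 0"

```text
clock: 11.05
eef_pos: [0.5673, 0.2934, 0.0987]
orientation: [0.001, 0.073, 0.997, -0.0]
contact_force: [4.1, -3.5, 0.5]
grip_width: 0.005
grip_force: 2.0
```

```bash
python3 -c "
from h import *
st()"
```

```text
t 11.05 th 1.417 r 0.0642 z 0.0987 psi-th 0.007 q6 -0.96 F [ 4.1 -3.5  0.5]
Frad -2.8 Ftan -4.6
```

>>> carry_out --pt "0.0115 -0.001 0 0 0 -0.18 0" --pt "0.0115 -0.001 0 0 0 -0.18 0" --pt "0.0115 -0.001 0 0 0 -0.18 0" --pt "0.0115 -0.001 0 0 0 -0.18 0" --pt "0.0115 -0.001 0 0 0 -0.18 0"

```text
clock: 11.68
eef_pos: [0.5143, 0.2783, 0.0991]
orientation: [0.002, -0.368, 0.93, 0.0]
contact_force: [4.3, 1.0, -0.0]
grip_width: 0.002
grip_force: 1.9
```

```bash
python3 -c "
from h import *
st()"
```

```text
t 11.68 th 2.300 r 0.0648 z 0.0991 psi-th 0.024 q6 -1.85 F [ 4.3  1.  -0. ]
Frad -2.1 Ftan -3.9
```

>>> carry_out --pt "0.0115 -0.001 0 0 0 -0.17 0" --pt "0.0115 -0.001 0 0 0 -0.17 0" --pt "0.0105 -0.001 0 0 0 -0.16 0" --pt "-0.004 0.004 0 0 0 0 0" --pt "0 0.017 0 0 0 0 0"

```text
clock: 12.3
eef_pos: [0.4768, 0.2605, 0.0984]
orientation: [0.0, -0.582, 0.813, -0.0]
contact_force: [-0.4, -0.5, -0.1]
grip_width: 0.001
grip_force: 0.0
```

>>> carry_out --pt "0 0.016 0 0 0 0.185 0" --pt "0 0 0 0 0 0.185 0" --pt "0 0 0 0 0 0.185 0" --pt "0 0 0 0 0 0.185 0" --pt "0 0 0 0 0 0.185 0"

```text
clock: 12.92
eef_pos: [0.4603, 0.2655, 0.0981]
orientation: [-0.001, -0.156, 0.988, -0.0]
contact_force: [0.7, 0.5, -0.1]
grip_width: -0.002
grip_force: 0.0
```

>>> carry_out --pt "0 0 0 0 0 0.185 0" --pt "0 0 0 0 0 0.185 0" --pt "0 0 0 0 0 0.185 0" --pt "0 0 0 0 0 0.185 0" --pt "0 0 0 0 0 0.185 0"

```text
clock: 13.55
eef_pos: [0.4604, 0.2655, 0.0981]
orientation: [-0.0, 0.301, 0.953, -0.0]
contact_force: [-0.3, -0.2, -0.2]
grip_width: 0.0
grip_force: 0.0
```

>>> carry_out --pt "0 0 0 0 0 0.185 0" --pt "0 0 0 0 0 0.185 0" --pt "0 0 0 0 0 0.185 0" --pt "0 0 0 0 0 0.185 0" --pt "0 0 0 0 0 0.185 0"

```text
clock: 14.18
eef_pos: [0.4603, 0.2655, 0.0981]
orientation: [-0.0, 0.695, 0.719, -0.001]
contact_force: [-0.4, -0.2, -0.3]
grip_width: 0.001
grip_force: 0.0
```

>>> carry_out --pt "0 0 0 0 0 0.185 0" --pt "0 0 0 0 0 0.18 0"

```text
clock: 14.42
eef_pos: [0.4604, 0.2655, 0.0981]
orientation: [-0.0, 0.814, 0.581, -0.001]
contact_force: [0.1, 0.2, -0.9]
grip_width: -0.002
grip_force: 0.0
```

```bash
python3 -c "
from h import *
st(); c=cam('top'); cv2.imwrite('pics/t2.png',cv2.resize(c['frame'][150:245,90:210],(660,522),interpolation=2)[:,:,::-1])"
```

```text
t 14.43 th 2.791 r 0.1034 z 0.0981 psi-th 0.019 q6 0.83 F [ 0.1  0.2 -0.9]
Frad -0.1 Ftan -0.2
```

View pics/t2.png

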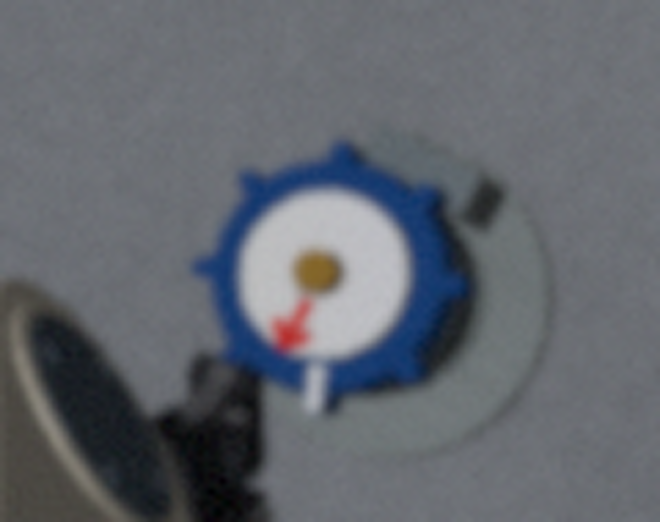

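Top view: the mark (315,387) stands about 0.5 rad past the arrow (290,345), so the ring is at about one turn plus 0.5. Every rib is intact and clear of the finger. I re-enter.

>>> carry_out --pt "0 0.016 0 0 0 0 0" --pt "0 0.014 0 0 0 0 0" --pt "0 0.0085 0 0 0 0 0" --pt "-0.005 0 0 0 0 -0.06 0" --pt "-0.0085 0.0005 0 0 0 -0.12 0"

```text
clock: 15.1
eef_pos: [0.4965, 0.2401, 0.0985]
orientation: [0.0, 0.755, 0.656, 0.001]
contact_force: [2.8, 4.2, -0.0]
grip_width: 0.001
grip_force: 2.0
```

```bash
python3 -c "
from h import *
st()"
```

```text
t 15.1 th 2.978 r 0.0618 z 0.0985 psi-th 0.023 q6 0.57 F [ 2.8  4.2 -0. ]
Frad -2.1 Ftan -4.6
```

>>> carry_out --pt "-0.0115 0.0006 0 0 0 -0.18 0" --pt "-0.0115 0.001 0 0 0 -0.18 0" --pt "-0.0115 0.001 0 0 0 -0.18 0" --pt "-0.0115 0.001 0 0 0 -0.18 0" --pt "-0.0115 0.001 0 0 0 -0.18 0"

```text
clock: 15.72
eef_pos: [0.5122, 0.1866, 0.0986]
orientation: [0.0, 0.393, 0.919, 0.001]
contact_force: [0.1, 5.5, 1.1]
grip_width: -0.002
grip_force: 2.2
```

```bash
python3 -c "
from h import *
st()"
```

```text
t 15.72 th -2.378 r 0.0627 z 0.0986 psi-th -0.002 q6 -0.44 F [0.1 5.5 1.1]
Frad -3.9 Ftan -3.8
```

>>> carry_out --pt "-0.0115 0 0 0 0 -0.18 0" --pt "-0.0115 0.001 0 0 0 -0.18 0" --pt "-0.0115 0.001 0 0 0 -0.18 0" --pt "-0.0115 0.001 0 0 0 -0.18 0" --pt "-0.0115 0.001 0 0 0 -0.18 0"

```text
clock: 16.35
eef_pos: [0.5621, 0.1647, 0.098]
orientation: [-0.001, -0.046, 0.999, -0.0]
contact_force: [-4.5, 0.0, 2.3]
grip_width: -0.002
grip_force: 1.8
```

```bash
python3 -c "
from h import *
st()"
```

```text
t 16.35 th -1.501 r 0.0655 z 0.0980 psi-th 0.022 q6 -1.40 F [-4.5  0.   2.3]
Frad -0.4 Ftan -4.5
```

>>> carry_out --pt "-0.0115 0.001 0 0 0 -0.18 0" --pt "-0.0115 0.001 0 0 0 -0.18 0" --pt "-0.0115 0.001 0 0 0 -0.18 0" --pt "-0.0115 0.001 0 0 0 -0.18 0" --pt "-0.0115 0.001 0 0 0 -0.18 0"

```text
clock: 16.98
eef_pos: [0.6114, 0.1927, 0.0983]
orientation: [-0.0, -0.476, 0.88, -0.0]
contact_force: [0.1, -4.4, 3.0]
grip_width: -0.003
grip_force: 2.0
```

```bash
python3 -c "
from h import *
st()"
```

```text
t 16.98 th -0.605 r 0.0656 z 0.0983 psi-th 0.025 q6 -2.27 F [ 0.1 -4.4  3. ]
Frad 2.6 Ftan -3.6
```

>>> carry_out --pt "0.004 -0.004 0 0 0 0 0" --pt "0 -0.016 0 0 0 0 0" --pt "0 -0.016 0 0 0 0 0" --pt "0 0 0 0 0 0.185 0" --pt "0 0 0 0 0 0.185 0"

```text
clock: 17.6
eef_pos: [0.6396, 0.1696, 0.0983]
orientation: [0.0, -0.299, 0.954, -0.0]
contact_force: [0.3, -0.4, 0.9]
grip_width: -0.002
grip_force: 0.0
```

>>> carry_out --pt "0 0 0 0 0 0.185 0" --pt "0 0 0 0 0 0.185 0" --pt "0 0 0 0 0 0.185 0" --pt "0 0 0 0 0 0.185 0" --pt "0 0 0 0 0 0.185 0"

```text
clock: 18.23
eef_pos: [0.6394, 0.1698, 0.0983]
orientation: [0.0, 0.158, 0.987, 0.0]
contact_force: [-0.7, -0.0, -0.4]
grip_width: -0.001
grip_force: 0.0
```

>>> carry_out --pt "0 0 0 0 0 0.185 0" --pt "0 0 0 0 0 0.185 0" --pt "0 0 0 0 0 0.185 0" --pt "0 0 0 0 0 0.185 0" --pt "0 0 0 0 0 0.185 0"

```text
clock: 18.85
eef_pos: [0.6394, 0.1698, 0.0983]
orientation: [0.0, 0.582, 0.813, 0.0]
contact_force: [0.0, 0.6, 0.1]
grip_width: 0.0
grip_force: 0.0
```

>>> carry_out --pt "0 0 0 0 0 0.185 0" --pt "0 0 0 0 0 0.185 0" --pt "0 0 0 0 0 0.185 0" --pt "0 0 0 0 0 0.185 0" --pt "0 0 0 0 0 0.18 0"

```text
clock: 19.48
eef_pos: [0.6394, 0.1698, 0.0983]
orientation: [0.0, 0.883, 0.47, 0.0]
contact_force: [0.0, -0.4, 0.4]
grip_width: -0.002
grip_force: 0.0
```

```bash
python3 -c "
from h import *
st()"
```

```text
t 19.48 th -0.634 r 0.1016 z 0.0983 psi-th 0.042 q6 0.83 F [ 0.  -0.4  0.4]
Frad 0.3 Ftan -0.3
```

>>> carry_out --pt "0 -0.015 0 0 0 0 0" --pt "0 -0.012 0 0 0 0 0" --pt "0 -0.0085 0 0 0 0 0" --pt "0.005 0 0 0 0 -0.06 0" --pt "0.0085 -0.0005 0 0 0 -0.12 0"

```text
clock: 20.1
eef_pos: [0.6144, 0.2018, 0.0982]
orientation: [0.0, 0.833, 0.553, -0.001]
contact_force: [-0.9, -2.4, 0.7]
grip_width: 0.004
grip_force: 1.8
```

>>> carry_out --pt "0.0115 0 0 0 0 -0.18 0" --pt "0.0115 -0.001 0 0 0 -0.18 0" --pt "0.0115 -0.001 0 0 0 -0.18 0" --pt "0.0115 -0.001 0 0 0 -0.18 0" --pt "0.0115 -0.001 0 0 0 -0.18 0"

```text
clock: 20.72
eef_pos: [0.6148, 0.2578, 0.0987]
orientation: [0.001, 0.509, 0.861, 0.001]
contact_force: [3.6, -2.1, -0.4]
grip_width: -0.0
grip_force: 1.9
```

```bash
python3 -c "
from h import *
st()"
```

```text
t 20.73 th 0.451 r 0.0637 z 0.0987 psi-th 0.052 q6 -0.12 F [ 3.6 -2.1 -0.4]
Frad 2.4 Ftan -3.5
```

>>> carry_out --pt "0.0115 -0.0008 0 0 0 -0.18 0" --pt "0.0115 -0.001 0 0 0 -0.18 0" --pt "0.0115 -0.001 0 0 0 -0.18 0" --pt "0.0115 -0.001 0 0 0 -0.18 0" --pt "0.0115 -0.001 0 0 0 -0.18 0"

```text
clock: 21.35
eef_pos: [0.57, 0.2917, 0.0991]
orientation: [0.002, 0.083, 0.997, 0.001]
contact_force: [3.3, 1.3, -0.7]
grip_width: -0.004
grip_force: 1.9
```

```bash
python3 -c "
from h import *
st()"
```

```text
t 21.35 th 1.371 r 0.0629 z 0.0991 psi-th 0.033 q6 -0.95 F [ 3.3  1.3 -0.7]
Frad 1.9 Ftan -3.0
```

>>> carry_out --pt "0.0115 -0.0005 0 0 0 -0.18 0" --pt "0.0115 -0.001 0 0 0 -0.18 0" --pt "0.0115 -0.001 0 0 0 -0.18 0" --pt "0.0115 -0.001 0 0 0 -0.18 0" --pt "0.0045 0 0 0 0 -0.07 0"

```text
clock: 21.98
eef_pos: [0.5212, 0.2812, 0.0992]
orientation: [0.002, -0.305, 0.952, 0.0]
contact_force: [2.9, 2.3, 1.8]
grip_width: 0.0
grip_force: 1.7
```

```bash
python3 -c "
from h import *
st(); c=cam('top'); S=cam('side')
cv2.imwrite('pics/t3.png',np.hstack([cv2.resize(c['frame'][160:245,100:200],(400,340),interpolation=2),cv2.resize(S['frame'][240:345,100:224],(400,340),interpolation=2)])[:,:,::-1])"
```

```text
t 21.98 th 2.187 r 0.0627 z 0.0992 psi-th 0.005 q6 -1.72 F [2.9 2.3 1.8]
Frad 0.2 Ftan -3.6
```

View pics/t3.png

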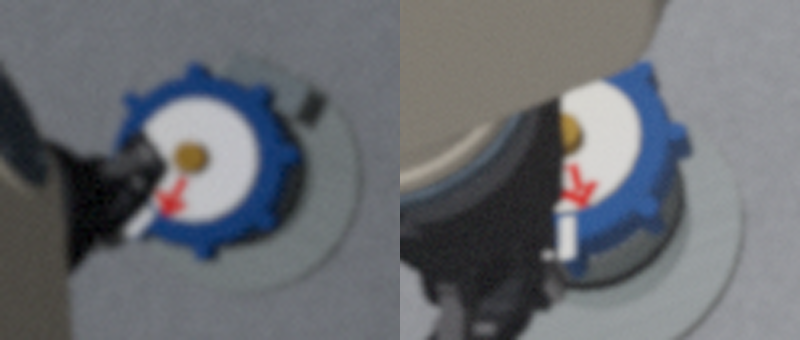

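Top view: the mark (140,223) is just short of the arrow tip (172,213), by about 0.15–0.2 rad. The side view agrees. I nudge it the rest of the way, then back off and measure.

>>> carry_out --pt "0.0055 -0.0002 0 0 0 -0.09 0" --pt "0.005 -0.0002 0 0 0 -0.08 0" --pt "0 0 0 0 0 0 0"

```text
clock: 22.45
eef_pos: [0.5131, 0.2741, 0.0988]
orientation: [0.001, -0.382, 0.924, 0.0]
contact_force: [1.5, 1.1, 2.0]
grip_width: 0.0
grip_force: 1.0
```

>>> carry_out --pt "-0.004 0.004 0 0 0 0 0" --pt "0 0.02 0 0 0 0 0" --pt "0 0.03 0 0 0 0 0" --pt "0 0.04 0 0 0 0 0" --pt "0 0 0 0 0 0 0"

```text
clock: 23.08
eef_pos: [0.4461, 0.3446, 0.0979]
orientation: [-0.001, -0.384, 0.923, -0.0]
contact_force: [0.2, -0.7, -0.7]
grip_width: -0.002
grip_force: 0.0
```

```bash
python3 - <<'E'
from h import *
st(); T=cam('top');S=cam('side')
for c,z,box in((T,.117,(110,165,200,240)),(S,.117,(105,245,215,355))):
    hsv=cv2.cvtColor(c['frame'],cv2.COLOR_RGB2HSV)
    m=cv2.inRange(hsv,(0,0,155),(180,70,255)); r=cv2.inRange(hsv,(0,120,110),(8,255,255))
    for n,k,zz,lo,hi in(('mark',m,z,.043,.058),('arrow',r,.12,.012,.036)):
        v,u=np.nonzero(k); P=np.array([onz(c,a,b,zz)[:2] for a,b in zip(u,v)]); q=np.hypot(*(P-AX).T); P=P[(q>lo)&(q<hi)]
        print(n,len(P),np.arctan2(*(P.mean(0)-AX)[::-1]) if len(P) else None)
for n,b in (('union',(237,256,260,280)),):pass
cv2.imwrite('pics/t4.png',np.hstack([T['frame'][90:300,60:380],S['frame'][130:360,90:400][:210]])[:,:,::-1])
E
```

```text
t 23.07 th 2.342 r 0.1598 z 0.0979 psi-th 0.017 q6 -1.72 F [ 0.2 -0.7 -0.7]
Frad -0.6 Ftan 0.4
mark 15 2.5773812180536146
arrow 13 2.6257724140214402
mark 0 NoneTraceback (most recent call last):
  File "<stdin>", line 7, in <module>
ValueError: operands could not be broadcast together with shapes (0,) (2,)
```

```bash
python3 - <<'E'
from h import *
T=cam('top'); cv2.imwrite('pics/t5.png',cv2.resize(T['frame'][90:300,100:380],(800,600),interpolation=2)[:,:,::-1])
E
```

```text
(no output)
```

View pics/t5.png

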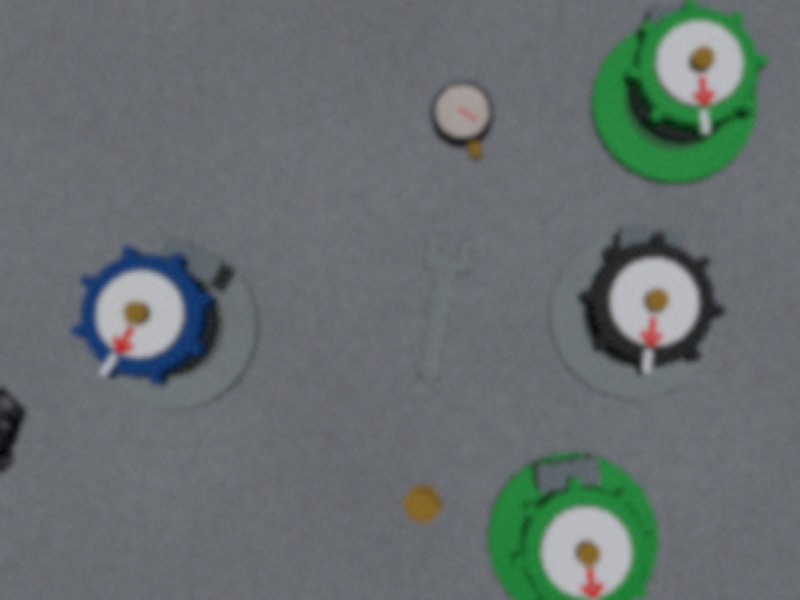

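The mark (108,365) lines up with the arrow tip (122,350). The black ring, union, spanner and gauge are where they were, and the finger is clear at (5,430).

```bash
python3 -c "
from cell import env
print(env.hand_in())"
```

```text
the job is handed in; nothing more can be done
None
```

The blue ring was turned anticlockwise to the arrow and two full turns further; its mark measured about 0.05 rad short of the arrow (limit 0.35), the other items look unmoved, and the job was handed in at about 23 s with no verdict returned.

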